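Re-align a shear box with its taper pin

TASK

The steel upper half of the shear box has been left out of line with the brass half below it. Take the taper pin with the orange handle from the rack and, while the halves are still out of line, start it in their hole and drive it straight down so that its taper pulls the upper half into line, until its collar sits flush on the box; leave it there. Do not knock over the other two tools in the rack.

Things in the scene. Friction and masses are not known exactly. Their poses are not given: they have to be found in the camera images.
- shearbox: Fixed part of a soil shear box: an aluminium foot plate 215 x 135 x 10 mm, bolted to the table, carrying the brass lower half, 150 x 110 mm, from 10 to 60 mm above the table. Its place and yaw vary. Origin: centre of the foot plate's underside, on the table. x: along the 150 mm side, the only way in which the upper half can slide; z up.
- upper (a joint): Slide of the steel upper half (150 x 110 x 18 mm plate, 0.5 mm above the brass half, top face 78.5 mm above the table; a black 66 mm square pad with a brass disc stands up to 7 mm above it, beside the hole) over the lower half, in m along the shear box's +x; 0 = in line. It starts 5 to 9 mm out to +x, is held by about 3 N of friction and stays where it is left. Travel -12 to +12 mm.
- upper_bore (a point): Centre of the mouth of the 21.5 mm through hole in the upper half, on its top face, 78.5 mm above the table; z up. It moves with the upper half. The hole is 42 mm from the middle of the plate, towards the shear box's -x.
- lower_bore (a point): Centre of the mouth of the matching 21.5 mm hole in the brass half, on its top face, 60 mm above the table, straight below the upper hole when in line. The hole is 50 mm deep. Fixed. z up.
- pin_grip (a point): Centre of the orange round handle (24 mm diameter, 50 mm tall) of the loose taper pin, 121 mm long over all, 140 to 280 g. From the tip up: steel taper from 6 mm to 20 mm diameter over 35 mm, straight 20 mm shank for 30 mm, dark collar 30 mm diameter and 6 mm thick, then the handle. This point is 96 mm above the tip, 31 mm above the collar's underside. z: along the pin, from tip to handle. It hangs upright in any one of the rack's three holes.
- pin_tip (a point): Tip of the taper pin, on its axis; z up along the pin.
- pin_collar (a point): Centre of the underside of the pin's collar, 65 mm above its tip; this face seats on the upper half. z up along the pin.
- rack: Fixed plywood rack, 70 mm (x) by 235 mm (y), 80 mm tall, with an 8 mm top shelf that has three 23 mm holes in a row along its y, 75 mm apart. The tools hang in them by their collars, handles up, 6 to 56 mm above the shelf. Origin: centre of the underside, on the table; z up.
- plug: Plug gauge in the rack, not needed: blue handle, same handle and collar as the pin, straight 20 mm steel rod. Origin at its lower end, 65 mm below the collar; z up.
- tamper: Tamper in the rack, not needed: black handle, same handle and collar as the pin, straight 15 mm brass rod. Origin at its lower end, 65 mm below the collar; z up.

How it is judged (in metres and radians):
On the way:
1. The pin's tip is at least 5 mm down in the hole of the upper half while that half is still more than 3 mm out of line (z of pin_tip in the frame of upper_bore between -0.06 and -0.005 m and horizontal distance between pin_tip and upper_bore below 0.011 m and value of joint upper above 0.003 m).
At the end, for the whole second after the job is handed in: The upper half is within 2.5 mm of being in line with the lower half; the taper pin stands at rest in the hole, upright within 0.06 rad, on the hole's axis within 3 mm, with its collar less than 2 mm above the upper half's top face (value of joint upper between -0.0025 and 0.0025 m and z of pin_collar in the frame of upper_bore below 0.002 m and horizontal distance between pin_collar and upper_bore below 0.003 m and angle between pin_tip's own z axis and vertical below 0.06 rad and linear speed of pin below 0.02 m/s); the robot touches nothing.
It fails at once if The plug gauge or the tamper is tipped by more than 0.5 rad (angle between any of plug, tamper's own z axis and vertical above 0.5 rad).
It also fails if it takes over 48 s, if anything falls off the work surface, if the arm or the gripper's body presses on something with over 40 N, if the wrist force passes 120 N, or if a joint passes its speed limit or range.

ROBOT

A 6-joint arm with a two-finger parallel gripper is mounted at the origin on the work surface. World frame = base frame: x ahead of the robot, y to its left, z up, the work surface at z = 0. Lengths are in mm, angles in rad, forces in N, time in s.
With the tool pointing down it reaches from about 300 to 1000 mm from the base axis. Payload 5.1 kg.
Tool frame: the origin (TCP) lies at the very end of the fingers, on their centre line; the grasp point (between the pads) lies grip_depth behind it (grip_depth is the distance from the TCP to the grasp point, in mm); z points along the fingers, y is the direction in which the jaws open and shut (so a half turn about z gives the same grasp; the last joint's range is limited). The gripper opens to 95 mm and grips with 3 to 60 N. Pads are 20 mm wide; open, the fingers measure 119 mm over their backs; the gripper's body (75 mm by 180 mm) begins 59 mm behind the grasp point.
Start: joints at [-1.356, 0.124, 1.65, -0, 1.367, -0.083], TCP at [190.689, -621.387, 182.156] pointing down, gripper open.
Joint ranges: [-2.61, 2.61], [-1.02, 2.33], [0.03, 2.71], [-1.35, 4.49], [0.32, 2.68], [-2.91, 2.91]. Speed limits (rad/s): [2.57, 2.57, 3.14, 3.14, 3.14, 3.14].

INTERFACE

Orientations are given as [roll, pitch, yaw] about the fixed x, y, z axes, in that order (R = Rz(yaw) Ry(pitch) Rx(roll)).
In Python, from workcell import * gives the robot as it stands.
- The arm moves only by the tool drive_tool, never from a script. Its argument "motion" is a list of rows, each an object of numbers: "claw": the finger opening in cm, from 0 to 9.51; "x", "y", "z": the shift along the tool's x, y, z in cm; "wx", "wy", "wz": the turn, a rotation vector about the tool's x, y, z in degrees. A call has 1 to 20 rows; each row shifts and turns the commanded pose from where the row before left it, along the tool's axes as they then stand; what a row does not reach is not made up. A row lasts 1/12 s, in which the tool goes at most 41.7 mm and 7.16 degrees, less where a joint would pass 70% of its speed; a pose out of reach is approached as far as the arm can. A call with a gripper value outside its range is refused whole. The fingers move at their own pace and stop on an object; "squeeze" is the grip in N (left out, the last holds). Time passes only in rows, so rows that do not move let the fingers close. It gives the time, the measured TCP pose, the force and the opening at its end, in the units of the state.
- observe(): the state, without advancing time (a new reading comes with each control period).
- read_camera(name): name is "side" or "top"; returns a dict with "pixels" (480x640x3 uint8, red, green, blue), "range_z" (480x640 float32, mm along the optical axis (not along the pixel's ray), 0 where there is no reading), "vertical_fov" (degrees; the focal length in pixels is half the picture's height over the tangent of half this angle, whatever the lens; pixels are square), "cx", "cy" (the principal point, pixels), "rvec" (rotation vector, rad) and "tvec" (3), from world to camera coordinates, as OpenCV has them. Camera axes: x right, y down, z forward; pixel columns grow to the right and rows downward; lengths in mm; the calibration is good to about 2 mm. A picture is of the moment at which its call begins.
- finish_job(): hands the job in, once; it reports no verdict.
Trained networks look in the newest picture that a camera, given by its name, has taken for a name from the list of things; names that differ only in an ending like _2 or _b are one class to them, and where a whole thing is asked for, a point or a joint stands for the part that bears it (a point fixed in the world has none). Each returns a list of dicts, best first, with "p" (0 to 1); they miss things now and then, are a little off and sometimes report something else, mostly with a low value. They report only what shows in the picture. A call takes as long as a camera call.
- cut_out(camera, label): "pixels" (480x640 bool, what is visible of it) and "box" ([left, top, width, height] in pixels, round what is visible of it).
The state is a dict: "time": time; "joints": joint angles; "joint_velocities": joint speeds; "joint_efforts": joint torques, N m; "tool_pos": TCP position; "ee_rot": TCP orientation; "ft_force": force on the tool from outside, world axes, zero at the start; "ft_torque": the same for the moment, N m; "grip_width": finger opening in mm.
Only numpy, scipy, OpenCV 4.12 (cv2) and the standard library are available. Lean on these libraries where they do the work, as an engineer would, in place of code of your own. Each camera call takes 0.05 s, during which the arm holds its last target. There are 200 camera calls.

## Working session

There is one attempt and no reset: what is moved stays moved. The work goes in short steps, Python scripts to look and compute and a tool call to move; the robot and the scene stay as the last step left them, time stands still between calls to the robot, and variables do not carry over. Pictures are saved under pics/ and viewed, about 8 in all and at most 12, crops included, and the job is handed in when it is done.

Besides the shell and the picture viewer there is one more tool, called in YAML: its name, and indented under it one key for each argument. drive_tool: Moves the arm, as the interface text tells. Its arguments: {"type":"object","properties":{"motion":{"type":"array"},"squeeze":{"type":"number"}},"required":["motion"]}

```bash
mkdir -p pics; cat > h.py <<'E'
from workcell import *
import numpy as np, cv2
def cam(n):
    c=read_camera(n); c["R"]=cv2.Rodrigues(np.array(c["rvec"],float))[0]; c["t"]=np.array(c["tvec"],float).ravel()
    c["f"]=240/np.tan(np.radians(c["vertical_fov"])/2); return c
def cloud(c):
    z=c["range_z"].astype(float); v,u=np.mgrid[:480,:640]
    P=np.stack([(u-c["cx"])*z/c["f"],(v-c["cy"])*z/c["f"],z],-1)
    W=(P-c["t"])@c["R"]; W[z<=0]=np.nan; return W
E
python3 - <<'E'
from h import *
o=observe(); print(o)
for n in ("top","side"):
    c=cam(n); W=cloud(c); cv2.imwrite(f"pics/{n}1.png",c["pixels"][:,:,::-1]); print(n,c["f"],-c["R"].T@c["t"],c["R"][2])
    for l in ("pin_grip","plug","tamper","rack","upper","shearbox"):
        for r in cut_out(n,l)[:2]:
            m=r["pixels"]; print(l,round(r["p"],2),r["box"],np.nanmedian(W[m],0).round(1),np.nanpercentile(W[m],[2,98],axis=0).round(1).tolist())
E
```

```text
{'time': 0.0, 'joints': array([-1.35560782e+00,  1.24488039e-01,  1.65167252e+00,  2.01355104e-05,
        1.36751509e+00, -8.25925565e-02]), 'joint_velocities': array([-0.00084829, -0.00022897,  0.00173949,  0.00124312,  0.00050021,
        0.00101752]), 'joint_efforts': array([-1.48460575e-03, -4.17609215e+01, -3.59932995e+01,  7.72789749e-02,
        4.90814529e-02, -1.97617337e-04]), 'tool_pos': array([ 190.53931665, -620.6966692 ,  180.89905482]), 'ee_rot': array([-3.13951838e+00, -1.91489728e-04,  2.97776776e-01]), 'ft_force': array([-0.52659895,  1.21750052, -0.2981369 ]), 'ft_torque': array([-0.02570187,  0.05006193, -0.03708355]), 'grip_width': 95.17094336420308}
top 442.90240710837827 [411.0945473  -24.55516373 840.58121676] [ 0.17665494 -0.00598343 -0.98425466]
pin_grip 0.55 [396.3, 281.0, 18.5, 14.8] [ 465.7 -171.8  135.1] [[455.6, -184.9, 85.0], [477.9, -165.4, 138.3]]
plug 0.58 [437.2, 289.3, 22.0, 19.7] [ 445.9 -245.1  124.7] [[433.0, -278.4, 79.4], [460.3, -236.0, 138.5]]
tamper 0.74 [354.7, 265.0, 14.4, 20.5] [ 484.3 -102.1  135.5] [[473.9, -114.9, 81.2], [497.5, -91
[... 472 characters left out ...]
64.5 -167.1  112. ] [[455.0, -184.0, 25.7], [477.9, -161.5, 138.2]]
plug 0.86 [397.0, 181.4, 19.7, 58.3] [ 443.9 -239.6  107.4] [[434.9, -255.6, 18.9], [458.2, -233.4, 137.8]]
plug 0.6 [158.8, 292.3, 156.9, 126.8] [521.  195.4  66.9] [[436.1, 105.4, 6.0], [624.3, 242.6, 84.9]]
tamper 0.56 [342.3, 213.6, 17.0, 34.1] [483.8 -94.7 112. ] [[474.6, -109.6, 81.4], [497.8, -89.1, 137.9]]
rack 0.63 [318.7, 198.9, 114.6, 97.8] [ 461.7 -147.8   59.1] [[406.4, -277.8, 4.5], [525.3, -55.0, 82.8]]
upper 0.75 [172.9, 295.1, 117.2, 83.6] [542.3 180.3  79.2] [[469.9, 112.7, 62.7], [620.6, 233.3, 85.7]]
shearbox 0.94 [158.5, 292.7, 159.3, 125.8] [520.9 195.4  65.9] [[435.2, 103.7, 4.0], [626.3, 243.1, 84.9]]
```

```bash
python3 - <<'E'
from h import *
t=cam("top"); s=cam("side"); o=[]
for c,(x,y,w,h) in ((t,(150,170,110,150)),(s,(140,270,190,160))):
    o.append(cv2.resize(c["pixels"][y:y+h,x:x+w,::-1],None,fx=590/h*.6 if w>120 else 4,fy=590/h*.6 if w>120 else 4,interpolation=cv2.INTER_CUBIC))
H=600; im=np.zeros((H,800,3),np.uint8)
a=o[0][:H,:440]; im[:a.shape[0],:a.shape[1]]=a
b=cv2.resize(o[1],(356,300)); im[:300,444:800]=b
r=cv2.resize(t["pixels"][235:340,325:485,::-1],(356,234)); im[320:554,444:800]=r
cv2.imwrite("pics/c2.png",im)
for n,c in (("top",t),("side",s)):
    W=cloud(c); X=W.reshape(-1,3)
    for l,x,y in (("pin",465.7,-173),("plug",447,-245),("tamper",485,-102)):
        k=X[(np.hypot(X[:,0]-x,X[:,1]-y)<22)&(X[:,2]>131)]
        ce,_=cv2.minEnclosingCircle(k[:,:2].astype(np.float32)); print(n,l,len(k),k.mean(0).round(1),np.round(ce,1),round(_,1),k[:,2].max().round(1))
    for lo,hi,l in ((76,81,"upper"),(83,90,"pad"),(6,14,"foot"),(78,83,"rack")):
        k=X[(X[:,2]>lo)&(X[:,2]<hi)]; k=k[(k[:,1]>50)] if l!="rack" else k[k[:,1]<-40]
        k=k[(k[:,0]>380)&(k[:,0]<680)&(abs(k[:,1])<300)]
        print(n,l,len(k),cv2.minAreaRect(k[:,:2].astype(np.float32)),np.median(k[:,2]).round(1))
    # hole: points deep inside plate outline
    k=(W[...,2]<70)&(W[...,0]>440)&(W[...,0]<660)&(W[...,1]>90)&(W[...,1]<250)
    g=cv2.cvtColor(c["pixels"],cv2.COLOR_RGB2GRAY)
    np.save(f"W_{n}.npy",W); np.save(f"g_{n}.npy",c["pixels"])
E
```

```text
top pin 181 [ 467.  -176.8  136.3] [ 467.3 -177.3] 11.9 139.7
top plug 182 [ 447.  -249.   136.5] [ 447.  -249.1] 11.8 139.9
top tamper 174 [ 487.2 -105.1  136.5] [ 487.3 -105.4] 11.7 139.2
top upper 3515 ((548.3720092773438, 168.46310424804688), (150.83901977539062, 110.86126708984375), 10.423748016357422) 79.1
top pad 871 ((550.2937622070312, 168.9010467529297), (137.55563354492188, 98.48430633544922), 11.217989921569824) 84.3
top foot 1977 ((544.07470703125, 200.91278076171875), (233.08575439453125, 201.43463134765625), 10.25774097442627) 10.6
top rack 4398 ((467.21990966796875, -177.96229553222656), (235.7199249267578, 70.35957336425781), 74.39386749267578) 80.6
side pin 106 [ 466.8 -173.2  135.9] [ 468.2 -175. ] 14.3 139.5
side plug 105 [ 446.3 -245.   135.5] [ 446.6 -248. ] 12.8 140.3
side tamper 120 [ 486.6 -100.9  135.9] [ 486.2 -102.9] 13.9 139.0
side upper 3728 ((548.0678100585938, 170.62020874023438), (152.10072326660156, 114.66925811767578), 11.031761169433594) 78.9
side pad 814 ((549.3470458984375, 171.46449279785156), (138.61561584472656, 98.95426177978516), 10.440716743469238) 84.1
side foot 2708 ((540.9229736328125, 170.4468994140625), (216.36734008789062, 138.15501403808594), 10.772778511047363) 10.4
side rack 2139 ((466.9207458496094, -174.9305419921875), (238.57041931152344, 73.52542877197266), 74.61638641357422) 80.5
```

View pics/c2.png

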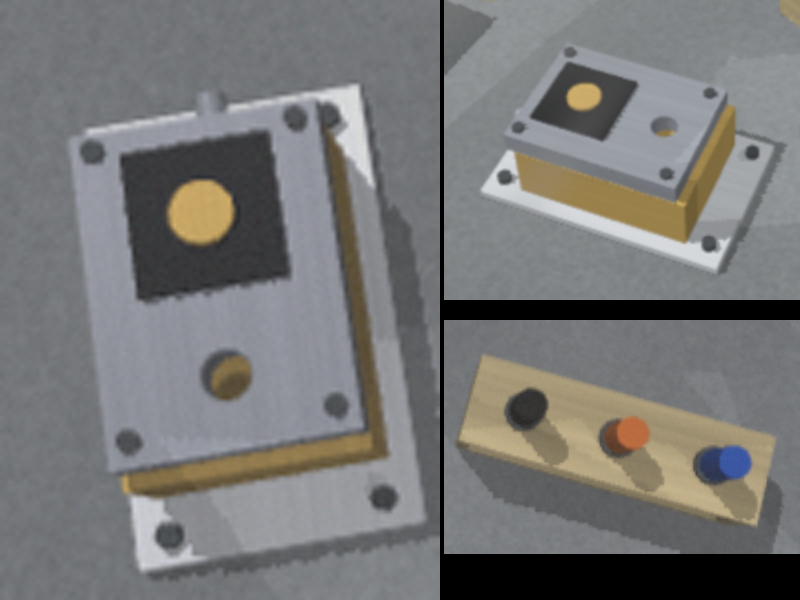

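View pics/side1.png

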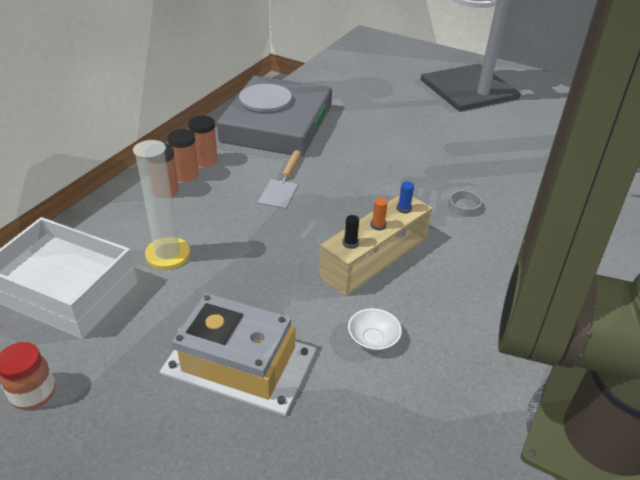

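Crop: hole at crop (228,376), i.e. top pixel (207,264), on the plate's axis. The plate is shifted about 7 mm to +x, with yaw about 10.6°. The orange pin is in the rack's middle hole (side pixel 380,212), with the black tamper and blue plug on either side. I'll move above the pin with the jaws across the row.

drive_tool:
  motion:
    - {"x": 1.975,"y": -1.72}
    - {"x": 1.975,"y": -1.72}
    - {"x": 1.975,"y": -1.72}
    - {"x": 1.975,"y": -1.72}
    - {"x": 1.975,"y": -1.72}
    - {"x": 1.975,"y": -1.72}
    - {"x": 1.975,"y": -1.72}
    - {"x": 1.975,"y": -1.72}
    - {"x": 1.975,"y": -1.72}
    - {"x": 1.975,"y": -1.72}
    - {"x": 1.975,"y": -1.72}
    - {"x": 1.975,"y": -1.72}
    - {"x": 1.975,"y": -1.72}
    - {"x": 1.975,"y": -1.72}
    - {"x": 1.975,"y": -1.72}
    - {"x": 1.975,"y": -1.72}
    - {"x": 1.975,"y": -1.72}
    - {"x": 1.975,"y": -1.72}
    - {"x": 1.975,"y": -1.72}
    - {"x": 1.975,"y": -1.72}

```text
validation failed for argument at $.mo...
```

drive_tool:
  motion:
    - {"wz": -5.74}
    - {"wz": -5.74}
    - {"wz": -5.74}
    - {"wz": -5.74}
    - {"wz": -5.74}
    - {"wz": -5.74}
    - {"wz": -5.74}
    - {"wz": -5.74}
    - {"wz": -5.74}
    - {"wz": -5.74}
    - {}
    - {}

```text
validation failed for argument at $.mo...
```

```bash
python3 - <<'E'
from h import *
import workcell
print(getattr(workcell,"grip_depth",None))
o=observe(); print(o["time"],o["tool_pos"],o["ee_rot"],o["ft_force"],o["grip_width"])
im=np.hstack([cam(n)["pixels"][y:y+260,x:x+340,::-1] for n,x,y in (("top",230,150),("side",270,100))]); cv2.imwrite("pics/c3.png",im)
E
```

```text
18.8
0.8 [ 190.68450685 -621.39126759  182.19738784] [ 3.14153075e+00 -5.41907814e-06  2.97768663e-01] [ 0.469462   -0.49047505 -0.16717676] 95.130488477095
```

View pics/c3.png

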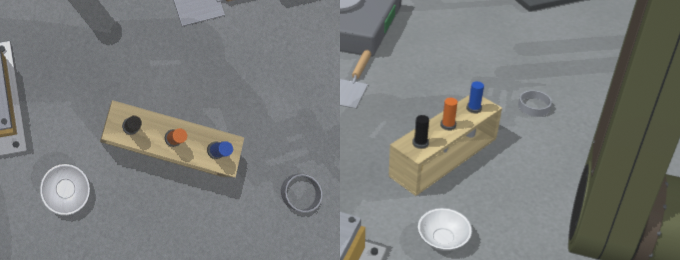

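The picture shows the rack unchanged and the arm not moved, because both move calls were refused. I'll test one row with every key filled in.

drive_tool:
  motion:
    - {"claw": 9.5,"x": 1.975,"y": -1.72,"z": 0,"wx": 0,"wy": 0,"wz": 0}

```text
time: 0.98
tool_pos: [202.8, -601.3, 182.0]
ee_rot: [3.14, 0.001, 0.295]
ft_force: [0.5, 0.9, 0.8]
grip_width: 95.2
```

drive_tool:
  motion:
    - {"claw": 9.5,"x": 1.975,"y": -1.72,"z": 0,"wx": 0,"wy": 0,"wz": 0}
    - {"claw": 9.5,"x": 1.975,"y": -1.72,"z": 0,"wx": 0,"wy": 0,"wz": 0}
    - {"claw": 9.5,"x": 1.975,"y": -1.72,"z": 0,"wx": 0,"wy": 0,"wz": 0}
    - {"claw": 9.5,"x": 1.975,"y": -1.72,"z": 0,"wx": 0,"wy": 0,"wz": 0}
    - {"claw": 9.5,"x": 1.975,"y": -1.72,"z": 0,"wx": 0,"wy": 0,"wz": 0}
    - {"claw": 9.5,"x": 1.975,"y": -1.72,"z": 0,"wx": 0,"wy": 0,"wz": 0}
    - {"claw": 9.5,"x": 1.975,"y": -1.72,"z": 0,"wx": 0,"wy": 0,"wz": 0}
    - {"claw": 9.5,"x": 1.975,"y": -1.72,"z": 0,"wx": 0,"wy": 0,"wz": 0}
    - {"claw": 9.5,"x": 1.975,"y": -1.72,"z": 0,"wx": 0,"wy": 0,"wz": 0}
    - {"claw": 9.5,"x": 1.975,"y": -1.72,"z": 0,"wx": 0,"wy": 0,"wz": 0}
    - {"claw": 9.5,"x": 1.975,"y": -1.72,"z": 0,"wx": 0,"wy": 0,"wz": 0}
    - {"claw": 9.5,"x": 1.975,"y": -1.72,"z": 0,"wx": 0,"wy": 0,"wz": 0}
    - {"claw": 9.5,"x": 1.975,"y": -1.72,"z": 0,"wx": 0,"wy": 0,"wz": 0}
    - {"claw": 9.5,"x": 1.975,"y": -1.72,"z": 0,"wx": 0,"wy": 0,"wz": 0}
    - {"claw": 9.5,"x": 1.975,"y": -1.72,"z": 0,"wx": 0,"wy": 0,"wz": 0}
    - {"claw": 9.5,"x": 1.975,"y": -1.72,"z": 0,"wx": 0,"wy": 0,"wz": 0}
    - {"claw": 9.5,"x": 1.975,"y": -1.72,"z": 0,"wx": 0,"wy": 0,"wz": 0}
    - {"claw": 9.5,"x": 1.975,"y": -1.72,"z": 0,"wx": 0,"wy": 0,"wz": 0}
    - {"claw": 9.5,"x": 1.975,"y": -1.72,"z": 0,"wx": 0,"wy": 0,"wz": 0}

```text
time: 2.57
tool_pos: [467.9, -175.5, 182.4]
ee_rot: [3.141, -0.0, 0.298]
ft_force: [0.4, -0.4, 0.1]
grip_width: 95.2
```

drive_tool:
  motion:
    - {"claw": 9.5,"x": 0,"y": 0,"z": 0,"wx": 0,"wy": 0,"wz": -5.74}
    - {"claw": 9.5,"x": 0,"y": 0,"z": 0,"wx": 0,"wy": 0,"wz": -5.74}
    - {"claw": 9.5,"x": 0,"y": 0,"z": 0,"wx": 0,"wy": 0,"wz": -5.74}
    - {"claw": 9.5,"x": 0,"y": 0,"z": 0,"wx": 0,"wy": 0,"wz": -5.74}
    - {"claw": 9.5,"x": 0,"y": 0,"z": 0,"wx": 0,"wy": 0,"wz": -5.74}
    - {"claw": 9.5,"x": 0,"y": 0,"z": 0,"wx": 0,"wy": 0,"wz": -5.74}
    - {"claw": 9.5,"x": 0,"y": 0,"z": 0,"wx": 0,"wy": 0,"wz": -5.74}
    - {"claw": 9.5,"x": 0,"y": 0,"z": 0,"wx": 0,"wy": 0,"wz": -5.74}
    - {"claw": 9.5,"x": 0,"y": 0,"z": 0,"wx": 0,"wy": 0,"wz": -5.74}
    - {"claw": 9.5,"x": 0,"y": 0,"z": 0,"wx": 0,"wy": 0,"wz": -5.74}
    - {"claw": 9.5,"x": 0,"y": 0,"z": 0,"wx": 0,"wy": 0,"wz": 0}
    - {"claw": 9.5,"x": 0,"y": 0,"z": 0,"wx": 0,"wy": 0,"wz": 0}

```text
time: 3.57
tool_pos: [467.4, -176.6, 182.3]
ee_rot: [3.141, 0.0, 1.297]
ft_force: [0.5, -0.3, -0.1]
grip_width: 94.8
```

```bash
python3 - <<'E'
from h import *
for _ in range(2):
    o=observe(); print(o["time"],o["tool_pos"],o["ee_rot"],o["ft_force"],o["grip_width"])
im=np.hstack([cam(n)["pixels"][y:y+260,x:x+340,::-1] for n,x,y in (("top",230,150),("side",270,50))]); cv2.imwrite("pics/c4.png",im)
E
```

```text
3.5667 [ 467.39885913 -176.64958237  182.26802719] [3.14134810e+00 1.83935017e-05 1.29704324e+00] [ 0.51146649 -0.29238388 -0.14534539] 94.7599829122631
3.5667 [ 467.39885913 -176.64958237  182.26802719] [3.14134810e+00 1.83935017e-05 1.29704324e+00] [ 0.51146649 -0.29238388 -0.14534539] 94.7599829122631
```

View pics/c4.png

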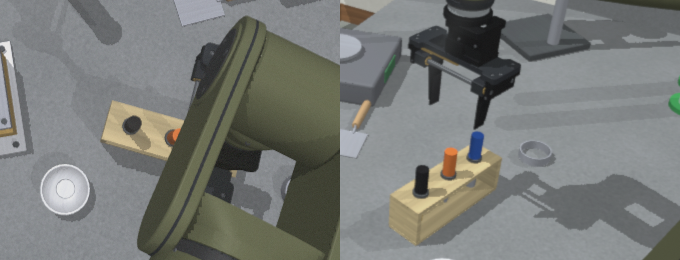

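The side view shows the fingers straddling the row, centred at about (458,112) over the orange handle at (450,163). The neighbouring handles are clear of them. Next I descend 87 mm and grip.

drive_tool:
  motion:
    - {"claw": 7,"x": 0,"y": 0,"z": 1.1,"wx": 0,"wy": 0,"wz": 0}
    - {"claw": 7,"x": 0,"y": 0,"z": 1.1,"wx": 0,"wy": 0,"wz": 0}
    - {"claw": 7,"x": 0,"y": 0,"z": 1.1,"wx": 0,"wy": 0,"wz": 0}
    - {"claw": 7,"x": 0,"y": 0,"z": 1.1,"wx": 0,"wy": 0,"wz": 0}
    - {"claw": 7,"x": 0,"y": 0,"z": 1.1,"wx": 0,"wy": 0,"wz": 0}
    - {"claw": 7,"x": 0,"y": 0,"z": 1.1,"wx": 0,"wy": 0,"wz": 0}
    - {"claw": 7,"x": 0,"y": 0,"z": 1.1,"wx": 0,"wy": 0,"wz": 0}
    - {"claw": 7,"x": 0,"y": 0,"z": 1.0,"wx": 0,"wy": 0,"wz": 0}
    - {"claw": 7,"x": 0,"y": 0,"z": 0,"wx": 0,"wy": 0,"wz": 0}
    - {"claw": 1.5,"x": 0,"y": 0,"z": 0,"wx": 0,"wy": 0,"wz": 0}
    - {"claw": 1.5,"x": 0,"y": 0,"z": 0,"wx": 0,"wy": 0,"wz": 0}
    - {"claw": 1.5,"x": 0,"y": 0,"z": 0,"wx": 0,"wy": 0,"wz": 0}
    - {"claw": 1.5,"x": 0,"y": 0,"z": 0,"wx": 0,"wy": 0,"wz": 0}
    - {"claw": 1.5,"x": 0,"y": 0,"z": 0,"wx": 0,"wy": 0,"wz": 0}
    - {"claw": 1.5,"x": 0,"y": 0,"z": 0,"wx": 0,"wy": 0,"wz": 0}
    - {"claw": 1.5,"x": 0,"y": 0,"z": 0,"wx": 0,"wy": 0,"wz": 0}
    - {"claw": 1.5,"x": 0,"y": 0,"z": 0,"wx": 0,"wy": 0,"wz": 0}
    - {"claw": 1.5,"x": 0,"y": 0,"z": 0,"wx": 0,"wy": 0,"wz": 0}
  squeeze: 40

```text
time: 5.17
tool_pos: [467.4, -176.6, 95.3]
ee_rot: [3.142, 0.0, 1.3]
ft_force: [0.9, -0.8, 0.4]
grip_width: 21.8
```

drive_tool:
  motion:
    - {"claw": 1.5,"x": 0,"y": 0,"z": -0.5,"wx": 0,"wy": 0,"wz": 0}
    - {"claw": 1.5,"x": 0,"y": 0,"z": -1.0,"wx": 0,"wy": 0,"wz": 0}
    - {"claw": 1.5,"x": 0,"y": 0,"z": -1.25,"wx": 0,"wy": 0,"wz": 0}
    - {"claw": 1.5,"x": 0,"y": 0,"z": -1.25,"wx": 0,"wy": 0,"wz": 0}
    - {"claw": 1.5,"x": 0,"y": 0,"z": -1.25,"wx": 0,"wy": 0,"wz": 0}
    - {"claw": 1.5,"x": 0,"y": 0,"z": -1.25,"wx": 0,"wy": 0,"wz": 0}
    - {"claw": 1.5,"x": 0,"y": 0,"z": -1.25,"wx": 0,"wy": 0,"wz": 0}
    - {"claw": 1.5,"x": 0,"y": 0,"z": -1.25,"wx": 0,"wy": 0,"wz": 0}
    - {"claw": 1.5,"x": 0,"y": 0,"z": -1.25,"wx": 0,"wy": 0,"wz": 0}
    - {"claw": 1.5,"x": 0,"y": 0,"z": -1.25,"wx": 0,"wy": 0,"wz": 0}
    - {"claw": 1.5,"x": 0,"y": 0,"z": -1.25,"wx": 0,"wy": 0,"wz": 0}
    - {"claw": 1.5,"x": 0,"y": 0,"z": -1.25,"wx": 0,"wy": 0,"wz": 0}
    - {"claw": 1.5,"x": 0,"y": 0,"z": 0,"wx": 0,"wy": 0,"wz": 0}

```text
time: 6.25
tool_pos: [468.8, -177.4, 238.9]
ee_rot: [3.136, 0.001, 1.3]
ft_force: [0.5, -0.2, -0.8]
grip_width: 21.8
```

```bash
python3 - <<'E'
from h import *
o=observe(); print(o["time"],o["tool_pos"],o["ee_rot"],o["ft_force"],o["grip_width"])
im=cam("side")["pixels"][20:320,270:600,::-1]; cv2.imwrite("pics/c5.png",cv2.resize(im,None,fx=1.8,fy=1.8))
from math import *
for t in [(36.1,337.8)]:
    y=o["ee_rot"][2]; print("tool x,y", t[0]*cos(y)+t[1]*sin(y), t[0]*sin(y)-t[1]*cos(y))
E
```

```text
6.25 [ 468.81263639 -177.35760406  238.91515312] [3.13637514e+00 1.00427958e-03 1.29960807e+00] [ 0.46546931 -0.17474269 -0.78619654] 21.781606474253937
tool x,y 335.124854925058 -55.7080031185723
```

View pics/c5.png

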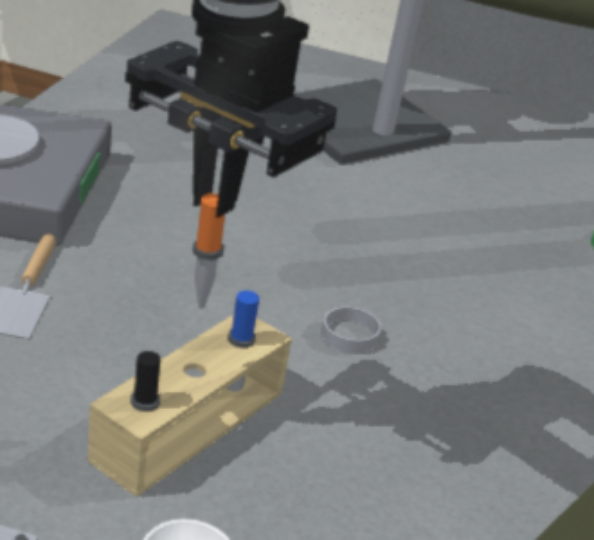

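The pin is held and clear of the rack, with the other tools upright. The handle (210,197–250) looks low between the fingers, though, whose tips are at about y 210. I'll measure where the handle sits relative to the TCP.

```bash
cat >> h.py <<'E'
def pinmask(c):
    h=cv2.cvtColor(c["pixels"],cv2.COLOR_RGB2HSV); W=cloud(c)
    m=(h[...,0]<14)&(h[...,1]>170)&(h[...,2]>90)
    return m,W
def proj(c,P):
    q=c["R"]@np.array(P,float)+c["t"]; return (q[:2]/q[2]*c["f"]+[c["cx"],c["cy"]]).round(1)
E
python3 - <<'E'
from h import *
o=observe(); tp=o["tool_pos"]
for n in ("side","top"):
    c=cam(n); m,W=pinmask(c); m&=np.hypot(W[...,0]-tp[0],W[...,1]-tp[1])<40
    k=W[m]; print(n,len(k), k.size and np.percentile(k,[3,50,97],axis=0).round(1).tolist())
    if m.any(): v,u=np.nonzero(m); print("px",u.min(),u.max(),v.min(),v.max())
    for dz in (-76,-46,-5,0,20,45): print(dz,proj(c,tp+[0,0,dz]))
    for r in cut_out(n,"pin_grip")[:1]:
        print(r["p"],r["box"]); k=W[r["pixels"]]; print(np.nanpercentile(k,[2,50,98],axis=0).round(1).tolist())
E
```

```text
side 304 [[457.8, -178.8, 233.3], [466.4, -166.4, 257.3], [475.7, -162.8, 279.4]]
px 380 393 129 159
-76 [381.9 189.4]
-46 [383.7 175.4]
-5 [386.1 155.4]
0 [386.4 152.9]
20 [387.6 142.7]
45 [389.2 129.6]
0.92 [378.0, 129.1, 17.3, 62.8]
[[456.5, -466.4, 0.3], [466.5, -167.7, 231.4], [568.5, -162.1, 278.9]]
top 0 0
-76 [412.8 283. ]
-46 [417.3 281.3]
-5 [424.2 278.7]
0 [425.1 278.4]
20 [428.9 277. ]
45 [434.  275.1]
```

The handle spans z 231–280, as expected for TCP z 239, so it hasn't slipped. I'll carry it over the box.

drive_tool:
  motion:
    - {"claw": 1.5,"x": 1.1,"y": -0.17,"z": 0,"wx": 0,"wy": 0,"wz": 0}
    - {"claw": 1.5,"x": 2.08,"y": -0.35,"z": 0,"wx": 0,"wy": 0,"wz": 0}
    - {"claw": 1.5,"x": 2.08,"y": -0.35,"z": 0,"wx": 0,"wy": 0,"wz": 0}
    - {"claw": 1.5,"x": 2.08,"y": -0.35,"z": 0,"wx": 0,"wy": 0,"wz": 0}
    - {"claw": 1.5,"x": 2.08,"y": -0.35,"z": 0,"wx": 0,"wy": 0,"wz": 0}
    - {"claw": 1.5,"x": 2.08,"y": -0.35,"z": 0,"wx": 0,"wy": 0,"wz": 0}
    - {"claw": 1.5,"x": 2.08,"y": -0.35,"z": 0,"wx": 0,"wy": 0,"wz": 0}
    - {"claw": 1.5,"x": 2.08,"y": -0.35,"z": 0,"wx": 0,"wy": 0,"wz": 0}
    - {"claw": 1.5,"x": 2.08,"y": -0.35,"z": 0,"wx": 0,"wy": 0,"wz": 0}
    - {"claw": 1.5,"x": 2.08,"y": -0.35,"z": 0,"wx": 0,"wy": 0,"wz": 0}
    - {"claw": 1.5,"x": 2.08,"y": -0.35,"z": 0,"wx": 0,"wy": 0,"wz": 0}
    - {"claw": 1.5,"x": 2.08,"y": -0.35,"z": 0,"wx": 0,"wy": 0,"wz": 0}
    - {"claw": 1.5,"x": 2.08,"y": -0.35,"z": 0,"wx": 0,"wy": 0,"wz": 0}
    - {"claw": 1.5,"x": 2.08,"y": -0.35,"z": 0,"wx": 0,"wy": 0,"wz": 0}
    - {"claw": 1.5,"x": 2.08,"y": -0.35,"z": 0,"wx": 0,"wy": 0,"wz": 0}
    - {"claw": 1.5,"x": 2.08,"y": -0.35,"z": 0,"wx": 0,"wy": 0,"wz": 0}
    - {"claw": 1.5,"x": 1.21,"y": -0.15,"z": 0,"wx": 0,"wy": 0,"wz": 0}

```text
time: 7.92
tool_pos: [502.6, 163.6, 234.4]
ee_rot: [-3.14, -0.0, 1.301]
ft_force: [0.2, -0.2, -1.7]
grip_width: 21.7
```

drive_tool:
  motion:
    - {"claw": 1.5,"x": 0,"y": 0,"z": 0,"wx": 0,"wy": 0,"wz": -5.2}
    - {"claw": 1.5,"x": 0,"y": 0,"z": 0,"wx": 0,"wy": 0,"wz": -5.2}
    - {"claw": 1.5,"x": 0,"y": 0,"z": 1.0,"wx": 0,"wy": 0,"wz": -5.2}
    - {"claw": 1.5,"x": 0,"y": 0,"z": 1.0,"wx": 0,"wy": 0,"wz": -5.2}
    - {"claw": 1.5,"x": 0,"y": 0,"z": 1.0,"wx": 0,"wy": 0,"wz": -5.2}
    - {"claw": 1.5,"x": 0,"y": 0,"z": 1.0,"wx": 0,"wy": 0,"wz": 0}
    - {"claw": 1.5,"x": 0,"y": 0,"z": 0.8,"wx": 0,"wy": 0,"wz": 0}
    - {"claw": 1.5,"x": 0,"y": 0,"z": 0,"wx": 0,"wy": 0,"wz": 0}
    - {"claw": 1.5,"x": 0,"y": 0,"z": 0,"wx": 0,"wy": 0,"wz": 0}

```text
time: 8.67
tool_pos: [503.0, 161.1, 186.4]
ee_rot: [-3.14, 0.0, 1.752]
ft_force: [0.1, -0.4, -1.3]
grip_width: 21.6
```

```bash
python3 - <<'E'
from h import *
o=observe(); tp=o["tool_pos"]; print(o["time"],tp,o["ee_rot"],o["ft_force"],o["grip_width"])
o2=[]
for n,x,y in (("side",140,180),("top",150,150)):
    c=cam(n); m,W=pinmask(c); m&=np.hypot(W[...,0]-tp[0],W[...,1]-tp[1])<40
    k=W[m]; print(n,len(k)); 
    if len(k): print(np.percentile(k,[3,50,97],axis=0).round(1).tolist())
    for dz in (-80,-15,-8,42): print(dz,proj(c,tp+[0,0,dz]))
    print("hole",proj(c,[506.9,161.8,78.5]),"lower",proj(c,[500,160.5,60]))
    o2.append(cv2.resize(c["pixels"][y:y+150,x:x+190,::-1],None,fx=2.1,fy=2.1,interpolation=cv2.INTER_CUBIC))
cv2.imwrite("pics/c6.png",np.hstack(o2))
E
```

```text
8.6667 [503.01923003 161.09935947 186.44619297] [-3.14015025e+00  4.37222162e-05  1.75211490e+00] [ 0.14068589 -0.43530011 -1.33383176] 21.552539614984074
side 0
-80 [259.2 325.3]
-15 [257.7 294.9]
-8 [257.6 291.4]
42 [256.3 265.6]
hole [257.4 336.9] lower [262. 346.]
top 0
-80 [202.  263.5]
-15 [191.5 258.1]
-8 [190.2 257.4]
42 [180.5 252.4]
hole [205.7 263.3] lower [208.8 268.5]
```

View pics/c6.png

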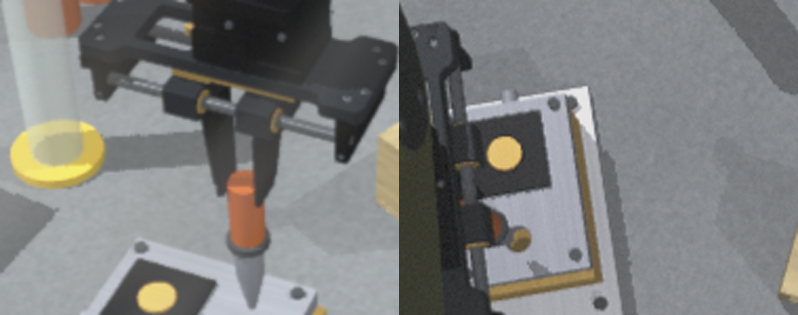

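Side view: the tip is at about (260.5,325.7) and the hole centre at about (257.4,337). Both agree with the projections to within about 1.5 px. I'll lower to about 10 mm above the plate and zoom in.

drive_tool:
  motion:
    - {"claw": 1.5,"x": 0,"y": 0,"z": 0.8,"wx": 0,"wy": 0,"wz": 0}
    - {"claw": 1.5,"x": 0,"y": 0,"z": 0.8,"wx": 0,"wy": 0,"wz": 0}
    - {"claw": 1.5,"x": 0,"y": 0,"z": 0,"wx": 0,"wy": 0,"wz": 0}
    - {"claw": 1.5,"x": 0,"y": 0,"z": 0,"wx": 0,"wy": 0,"wz": 0}

```text
time: 9.1
tool_pos: [502.8, 161.0, 170.1]
ee_rot: [-3.14, 0.0, 1.753]
ft_force: [0.0, 0.7, -0.9]
grip_width: 21.4
```

```bash
python3 - <<'E'
from h import *
o=observe(); tp=o["tool_pos"]; print(o["time"],tp,o["ee_rot"])
a=np.load("g_side.npy"); c=cam("side"); b=c["pixels"]; x,y,w,h=230,300,50,60; s=8
im=np.hstack([cv2.resize(q[y:y+h,x:x+w,::-1],None,fx=s,fy=s,interpolation=cv2.INTER_CUBIC) for q in (a,b)])
cv2.imwrite("pics/c7.png",im)
f=lambda P:((proj(c,P)-[x,y]+.5)*s).round(0)
print("tip",f(tp-[0,0,80]),"shoulder r10",f(tp-[0,0,45]),"hole",f([506.9,161.8,78.5]))
for d in (-10.75,10.75): print(f([506.9+d*.983,161.8+d*.184,78.5]),f([506.9-d*.184,161.8+d*.983,78.5]))
E
```

```text
9.1 [502.78743261 160.96978938 170.05701638] [-3.13963327e+00  5.32157785e-05  1.75319941e+00]
tip [242. 265.] shoulder r10 [236. 139.] hole [223. 299.]
[275. 314.] [246. 258.]
[171. 283.] [200. 340.]
```

View pics/c7.png

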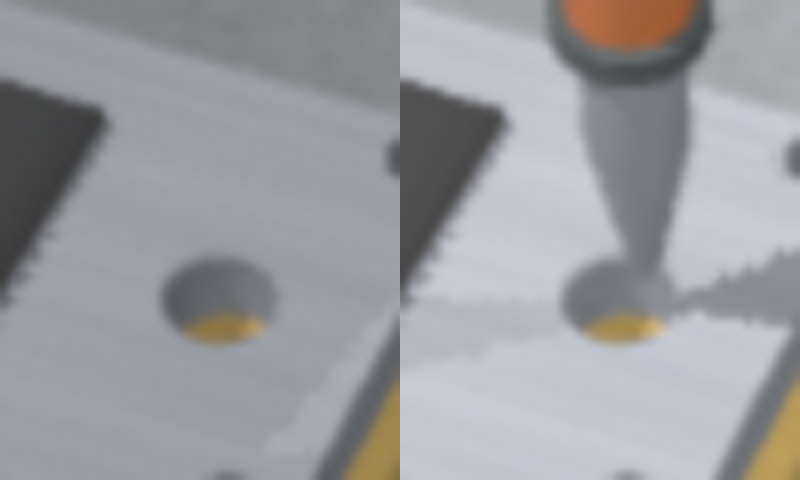

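The hole centre is at (219,300) in the left panel. The tip is at (248,270) in the right panel, so it sits about 6 mm to −x of the upper hole centre, inside the mouth but near the edge. I'll shift 2 mm towards +x, then start the pin about 12 mm into the upper hole.

drive_tool:
  motion:
    - {"claw": 1.5,"x": 0.05,"y": 0.2,"z": 0,"wx": 0,"wy": 0,"wz": 0}
    - {"claw": 1.5,"x": 0,"y": 0,"z": 0.4,"wx": 0,"wy": 0,"wz": 0}
    - {"claw": 1.5,"x": 0,"y": 0,"z": 0.4,"wx": 0,"wy": 0,"wz": 0}
    - {"claw": 1.5,"x": 0,"y": 0,"z": 0.4,"wx": 0,"wy": 0,"wz": 0}
    - {"claw": 1.5,"x": 0,"y": 0,"z": 0.4,"wx": 0,"wy": 0,"wz": 0}
    - {"claw": 1.5,"x": 0,"y": 0,"z": 0.4,"wx": 0,"wy": 0,"wz": 0}
    - {"claw": 1.5,"x": 0,"y": 0,"z": 0.3,"wx": 0,"wy": 0,"wz": 0}
    - {"claw": 1.5,"x": 0,"y": 0,"z": 0,"wx": 0,"wy": 0,"wz": 0}
    - {"claw": 1.5,"x": 0,"y": 0,"z": 0,"wx": 0,"wy": 0,"wz": 0}

```text
time: 9.9
tool_pos: [505.2, 162.0, 147.8]
ee_rot: [-3.141, -0.0, 1.753]
ft_force: [-1.2, 0.5, -2.1]
grip_width: 21.7
```

```bash
python3 - <<'E'
from h import *
o=observe(); tp=o["tool_pos"]; print(o["time"],tp,o["ee_rot"],o["ft_force"],o["ft_torque"])
c=cam("side"); x,y,w,h=200,270,100,75; s=8
cv2.imwrite("pics/c8.png",cv2.resize(c["pixels"][y:y+h,x:x+w,::-1],None,fx=s,fy=s,interpolation=cv2.INTER_CUBIC))
W=cloud(c); X=W.reshape(-1,3)
k=X[(X[:,2]>76)&(X[:,2]<80.5)&(X[:,1]>50)&(X[:,0]>380)&(X[:,0]<680)]; print(cv2.minAreaRect(k[:,:2].astype(np.float32)))
E
```

```text
9.9 [505.16787046 161.95467874 147.83121185] [-3.14101887e+00 -1.01174098e-05  1.75335874e+00] [-1.22666306  0.47548741 -2.14651439] [-0.05682875 -0.12061144  0.01625982]
((548.3480224609375, 170.30148315429688), (151.32275390625, 113.39067077636719), 10.280284881591797)
```

View pics/c8.png

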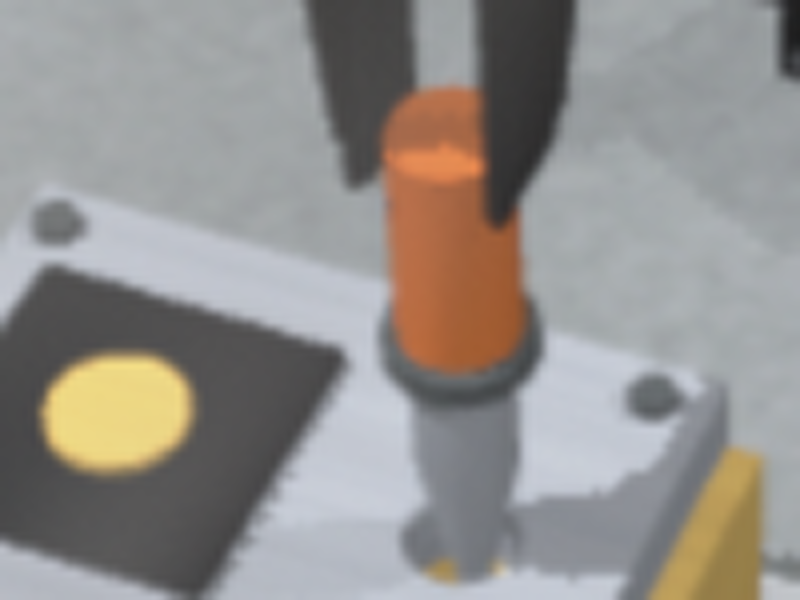

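The pin's tip is well inside the upper hole (around 460,560), leaning slightly to the right, and the plate has not moved (centre x 548.3). Next I drive down, easing towards the lower bore.

drive_tool:
  motion:
    - {"claw": 1.5,"x": 0,"y": 0,"z": 0.25,"wx": 0,"wy": 0,"wz": 0}
    - {"claw": 1.5,"x": 0,"y": 0,"z": 0.25,"wx": 0,"wy": 0,"wz": 0}
    - {"claw": 1.5,"x": 0,"y": -0.05,"z": 0.25,"wx": 0,"wy": 0,"wz": 0}
    - {"claw": 1.5,"x": 0,"y": -0.05,"z": 0.25,"wx": 0,"wy": 0,"wz": 0}
    - {"claw": 1.5,"x": 0,"y": -0.05,"z": 0.25,"wx": 0,"wy": 0,"wz": 0}
    - {"claw": 1.5,"x": 0,"y": -0.05,"z": 0.25,"wx": 0,"wy": 0,"wz": 0}
    - {"claw": 1.5,"x": 0,"y": -0.05,"z": 0.25,"wx": 0,"wy": 0,"wz": 0}
    - {"claw": 1.5,"x": 0,"y": -0.05,"z": 0.25,"wx": 0,"wy": 0,"wz": 0}
    - {"claw": 1.5,"x": 0,"y": 0,"z": 0,"wx": 0,"wy": 0,"wz": 0}

```text
time: 10.7
tool_pos: [503.3, 161.6, 128.6]
ee_rot: [3.139, 0.0, 1.753]
ft_force: [3.5, 1.5, -1.1]
grip_width: 21.5
```

drive_tool:
  motion:
    - {"claw": 1.5,"x": 0,"y": -0.03,"z": 0.25,"wx": 0,"wy": 0,"wz": 0}
    - {"claw": 1.5,"x": 0,"y": -0.03,"z": 0.25,"wx": 0,"wy": 0,"wz": 0}
    - {"claw": 1.5,"x": 0,"y": -0.03,"z": 0.25,"wx": 0,"wy": 0,"wz": 0}
    - {"claw": 1.5,"x": 0,"y": -0.03,"z": 0.25,"wx": 0,"wy": 0,"wz": 0}
    - {"claw": 1.5,"x": 0,"y": -0.03,"z": 0.2,"wx": 0,"wy": 0,"wz": 0}
    - {"claw": 1.5,"x": 0,"y": 0,"z": 0,"wx": 0,"wy": 0,"wz": 0}
    - {"claw": 1.5,"x": 0,"y": 0,"z": 0,"wx": 0,"wy": 0,"wz": 0}

```text
time: 11.28
tool_pos: [500.2, 161.0, 115.2]
ee_rot: [-3.14, 0.0, 1.753]
ft_force: [2.1, 0.2, -2.7]
grip_width: 21.6
```

```bash
python3 - <<'E'
from h import *
o=observe(); tp=o["tool_pos"]; print(o["time"],tp,o["ee_rot"],o["ft_force"],o["ft_torque"])
c=cam("side"); x,y,w,h=200,270,100,75; s=8
cv2.imwrite("pics/c9.png",cv2.resize(c["pixels"][y:y+h,x:x+w,::-1],None,fx=s,fy=s,interpolation=cv2.INTER_CUBIC))
W=cloud(c); X=W.reshape(-1,3)
k=X[(X[:,2]>76)&(X[:,2]<80.5)&(X[:,1]>50)&(X[:,0]>380)&(X[:,0]<680)]; print(cv2.minAreaRect(k[:,:2].astype(np.float32)))
E
```

```text
11.2833 [500.1914769  161.01406239 115.20715189] [-3.13979203e+00  4.48636459e-05  1.75338701e+00] [ 2.10565755  0.20793239 -2.65411226] [ 0.05573274 -0.88280023 -0.01373213]
((543.14013671875, 168.87759399414062), (152.15676879882812, 113.77208709716797), 10.303030967712402)
```

View pics/c9.png

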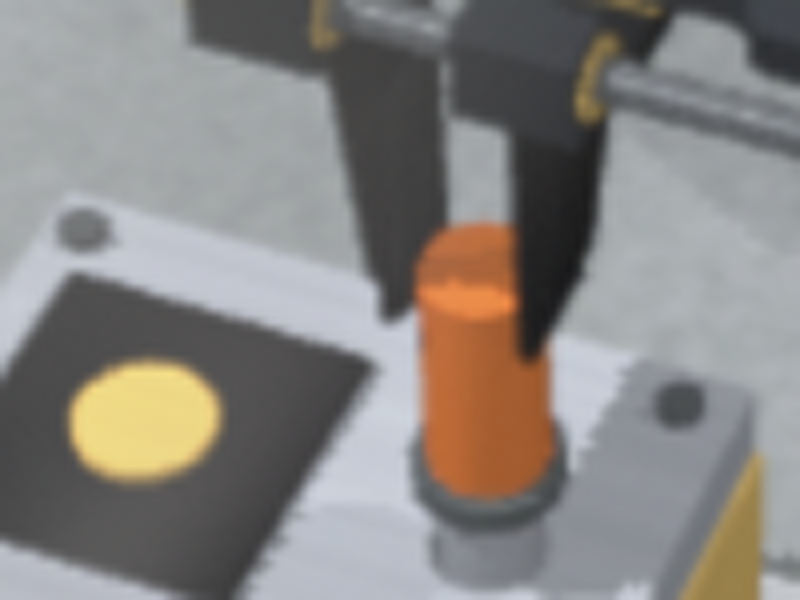

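The plate has slid about 5 mm towards alignment, the pin is near upright, and the collar is about 21 mm above the plate. Forces are small, so I continue.

drive_tool:
  motion:
    - {"claw": 1.5,"x": 0,"y": -0.02,"z": 0.25,"wx": 0,"wy": 0,"wz": 0}
    - {"claw": 1.5,"x": 0,"y": -0.02,"z": 0.25,"wx": 0,"wy": 0,"wz": 0}
    - {"claw": 1.5,"x": 0,"y": 0,"z": 0.25,"wx": 0,"wy": 0,"wz": 0}
    - {"claw": 1.5,"x": 0,"y": 0,"z": 0.25,"wx": 0,"wy": 0,"wz": 0}
    - {"claw": 1.5,"x": 0,"y": 0,"z": 0,"wx": 0,"wy": 0,"wz": 0}
    - {"claw": 1.5,"x": 0,"y": 0,"z": 0,"wx": 0,"wy": 0,"wz": 0}

```text
time: 11.83
tool_pos: [500.2, 161.1, 105.5]
ee_rot: [-3.141, -0.0, 1.753]
ft_force: [2.8, 0.3, -4.1]
grip_width: 20.9
```

drive_tool:
  motion:
    - {"claw": 1.5,"x": 0,"y": 0,"z": 0.2,"wx": 0,"wy": 0,"wz": 0}
    - {"claw": 1.5,"x": 0,"y": 0,"z": 0.2,"wx": 0,"wy": 0,"wz": 0}
    - {"claw": 1.5,"x": 0,"y": 0,"z": 0.2,"wx": 0,"wy": 0,"wz": 0}
    - {"claw": 1.5,"x": 0,"y": 0,"z": 0.2,"wx": 0,"wy": 0,"wz": 0}
    - {"claw": 1.5,"x": 0,"y": 0,"z": 0,"wx": 0,"wy": 0,"wz": 0}
    - {"claw": 1.5,"x": 0,"y": 0,"z": 0,"wx": 0,"wy": 0,"wz": 0}

```text
time: 12.33
tool_pos: [500.4, 161.1, 97.7]
ee_rot: [-3.141, -0.0, 1.753]
ft_force: [3.2, -0.1, -2.9]
grip_width: 21.0
```

```bash
cat > m.py <<'E'
from h import *
import sys
o=observe(); print(o["time"],o["tool_pos"],o["ee_rot"],o["ft_force"],o["ft_torque"])
c=cam("side"); x,y,w,h=200,270,100,75; s=8
cv2.imwrite(f"pics/{sys.argv[1]}.png",cv2.resize(c["pixels"][y:y+h,x:x+w,::-1],None,fx=s,fy=s,interpolation=cv2.INTER_CUBIC))
m,W=pinmask(c); X=W.reshape(-1,3)
k=X[(X[:,2]>76)&(X[:,2]<80.5)&(X[:,1]>50)&(X[:,0]>380)&(X[:,0]<680)]; print(cv2.minAreaRect(k[:,:2].astype(np.float32)))
m&=np.hypot(W[...,0]-500,W[...,1]-161)<40; print("handle",m.sum(),np.percentile(W[m],[3,50,97],axis=0).round(1).tolist())
E
python3 m.py c10
```

```text
12.3333 [500.37099486 161.08594977  97.73816489] [-3.14128293e+00 -1.80306927e-05  1.75340828e+00] [ 3.1866032  -0.08318322 -2.90051097] [ 0.04977255 -0.78325062 -0.00256819]
((542.5399780273438, 169.56634521484375), (151.13673400878906, 114.15824127197266), 10.628385543823242)
handle 346 [[488.4, 156.7, 94.3], [495.5, 169.9, 122.1], [505.0, 174.2, 140.6]]
```

View pics/c10.png

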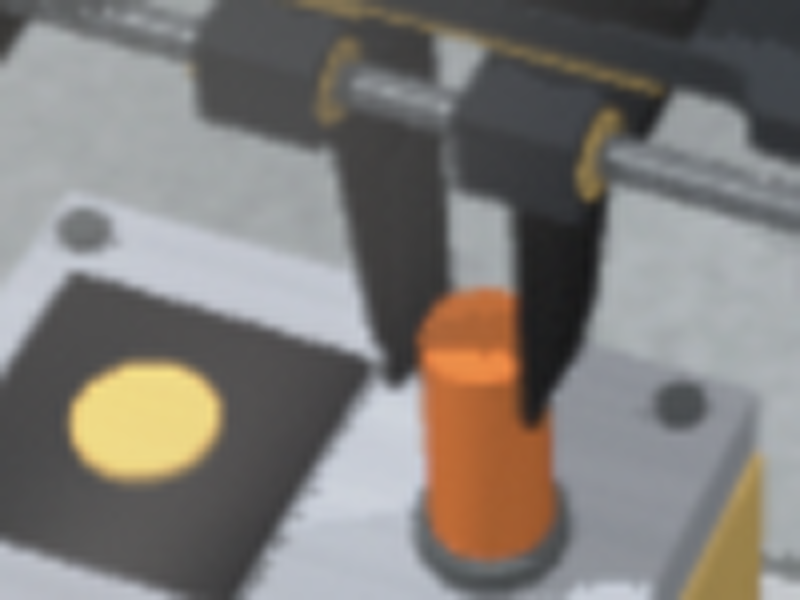

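The collar is only a few mm above the plate, with the plate centre at x 542.5. I'll push the last few mm gently.

drive_tool:
  motion:
    - {"claw": 1.5,"x": 0,"y": 0,"z": 0.15,"wx": 0,"wy": 0,"wz": 0}
    - {"claw": 1.5,"x": 0,"y": 0,"z": 0.15,"wx": 0,"wy": 0,"wz": 0}
    - {"claw": 1.5,"x": 0,"y": 0,"z": 0.1,"wx": 0,"wy": 0,"wz": 0}
    - {"claw": 1.5,"x": 0,"y": 0,"z": 0.05,"wx": 0,"wy": 0,"wz": 0}
    - {"claw": 1.5,"x": 0,"y": 0,"z": 0,"wx": 0,"wy": 0,"wz": 0}

```text
time: 12.8
tool_pos: [500.6, 161.1, 93.8]
ee_rot: [3.142, 0.0, 1.753]
ft_force: [1.6, -0.2, -0.2]
grip_width: 21.6
```

drive_tool:
  motion:
    - {"claw": 1.5,"x": 0,"y": 0,"z": 0.05,"wx": 0,"wy": 0,"wz": 0}
    - {"claw": 1.5,"x": 0,"y": 0,"z": 0.05,"wx": 0,"wy": 0,"wz": 0}
    - {"claw": 1.5,"x": 0,"y": 0,"z": 0.05,"wx": 0,"wy": 0,"wz": 0}
    - {"claw": 1.5,"x": 0,"y": 0,"z": 0,"wx": 0,"wy": 0,"wz": 0}
    - {"claw": 1.5,"x": 0,"y": 0,"z": 0,"wx": 0,"wy": 0,"wz": 0}

```text
time: 13.22
tool_pos: [500.8, 161.1, 93.7]
ee_rot: [3.141, 0.0, 1.754]
ft_force: [-0.4, -0.9, 6.7]
grip_width: 21.7
```

An upward force of 6.7 N with no further descent means it is seated. I'll release and retreat straight up.

drive_tool:
  motion:
    - {"claw": 5,"x": 0,"y": 0,"z": 0,"wx": 0,"wy": 0,"wz": 0}
    - {"claw": 5,"x": 0,"y": 0,"z": 0,"wx": 0,"wy": 0,"wz": 0}
    - {"claw": 5,"x": 0,"y": 0,"z": 0,"wx": 0,"wy": 0,"wz": 0}
    - {"claw": 5,"x": 0,"y": 0,"z": 0,"wx": 0,"wy": 0,"wz": 0}
    - {"claw": 5,"x": 0,"y": 0,"z": -0.5,"wx": 0,"wy": 0,"wz": 0}
    - {"claw": 5,"x": 0,"y": 0,"z": -1,"wx": 0,"wy": 0,"wz": 0}
    - {"claw": 5,"x": 0,"y": 0,"z": -1.5,"wx": 0,"wy": 0,"wz": 0}
    - {"claw": 5,"x": 0,"y": 0,"z": -2,"wx": 0,"wy": 0,"wz": 0}
    - {"claw": 5,"x": 0,"y": 0,"z": -2,"wx": 0,"wy": 0,"wz": 0}
    - {"claw": 5,"x": 0,"y": 0,"z": -2,"wx": 0,"wy": 0,"wz": 0}
    - {"claw": 5,"x": 0,"y": 0,"z": -2,"wx": 0,"wy": 0,"wz": 0}
    - {"claw": 5,"x": 0,"y": 0,"z": -1,"wx": 0,"wy": 0,"wz": 0}
    - {"claw": 5,"x": 0,"y": 0,"z": 0,"wx": 0,"wy": 0,"wz": 0}

```text
time: 14.3
tool_pos: [502.3, 161.6, 216.2]
ee_rot: [3.135, -0.0, 1.753]
ft_force: [0.2, 0.3, 0.3]
grip_width: 50.3
```

```bash
python3 m.py c11
```

```text
14.3 [502.34783119 161.55706019 216.17363171] [ 3.13516319e+00 -2.53778662e-04  1.75346837e+00] [0.22148808 0.27674456 0.34616969] [-0.03930699 -0.15206524 -0.00877861]
((542.5882568359375, 169.44638061523438), (152.29083251953125, 114.81324768066406), 10.504631996154785)
handle 397 [[488.4, 155.1, 91.2], [495.0, 168.4, 122.6], [506.0, 174.1, 136.5]]
```

View pics/c11.png

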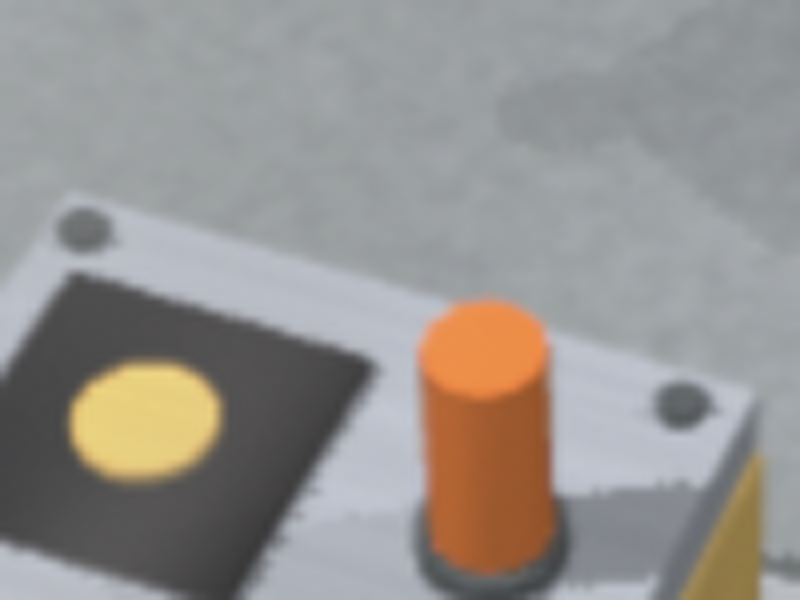

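The pin stands upright with its collar on the plate (490,580), and the gripper is clear. Last I'll check the other tools and the handle-top height, then hand in.

```bash
python3 - <<'E'
from h import *
X=cloud(cam("side")).reshape(-1,3)
for l,x,y,z in (("pin",500.5,162,129),("plug",447,-247,131),("tamper",487,-103,131)):
    k=X[(np.hypot(X[:,0]-x,X[:,1]-y)<22)&(X[:,2]>z)]; print(l,len(k),np.round(cv2.minEnclosingCircle(k[:,:2].astype(np.float32))[0],1),np.percentile(k[:,2],95).round(1))
o=observe(); print(o["time"],o["ft_force"]); print(finish_job())
E
```

```text
pin 867 [500.5 162. ] 578.5
plug 102 [ 447.7 -245.3] 138.7
tamper 120 [ 485.6 -103.3] 138.5
14.4 [-0.82401697  0.33962823 -0.14876253]
the job is handed in; nothing more can be done
None
```

The taper pin is seated in the shear box and the job is handed in at 14.4 s; `finish_job` reported no verdict.

**What I did:** I took the orange pin from the rack's middle hole and started it about 12 mm into the upper hole while that half was still about 7 mm out of line. I then drove it down, easing the hand about 4 mm to −x towards the lower bore as the taper pulled the upper half across. At the end it stopped descending against a 6.7 N upward force. I released it and retreated straight up.

**Last checks:**
- **Alignment:** the upper half had moved about 6 mm towards line. With the 20 mm shank in both 21.5 mm holes, it cannot be more than about 1.5 mm out. The camera puts it about 1.7 mm out by comparing plate and foot-plate centres, which is within its error.
- **Pin:** the handle top read 136.5 mm, or about 134.5 mm after the roughly 2 mm bias this camera showed at the rack. 134.5 mm is the seated height. It stands upright in the picture, and the gripper is about 8 cm above the handle.
- **Other tools:** plug and tamper are in their original places at their original height.

**What disagreed or failed:**
- The two cameras differed by about 2 mm in y.
- The pin hung slightly tilted in the grip, about 0.03 rad, before insertion.
- The final numeric height check on the pin gave no usable value because it included the gripper above it, so that check rests on the earlier measurement, the force and the picture.
- My first two move calls were refused for missing keys, and nothing moved.

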